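# Drive the wedge of a bench wedge vise tight with a hammer

### The arm

A 7-joint arm with a two-finger parallel gripper is mounted at the origin on the work surface. World frame = base frame: x ahead of the robot, y to its left, z up, the work surface at z = 0. Lengths are in m, angles in rad, forces in N, time in s.
With the tool pointing down it reaches from about 0.425 to 0.925 m from the base axis. Payload 6.8 kg.
Tool frame: the origin (TCP) lies midway between the tips of the shut fingers; the grasp point (between the pads) lies 19 mm behind it; y points along the fingers, z is the direction in which the jaws open and shut, and the axes are right-handed (so a half turn about y gives the same grasp; the last joint's range is limited). The gripper opens to 85 mm and grips with 20 to 120 N. Pads are 22 mm wide; open, the fingers measure 114 mm over their backs; the gripper's body (76 mm by 85 mm) begins 54 mm behind the grasp point. The pads swing forward as they close: fully open they stand 13 mm farther back than shut.
Start: joints at [1.057, 0.477, 0.022, 1.555, -0.011, 1.109, -0.083], TCP at [0.266, -0.62, 0.231] pointing down, gripper open.
Joint ranges: [-2.96, 2.96], [-0.34, 2.1], [-1.41, 1.46], [0.24, 2.44], [-1.37, 4.51], [0.17, 1.92], [-2.96, 2.96]. Speed limits (rad/s): [2.39, 2.39, 3.14, 3.14, 3.14, 3.14, 3.14].

### API

Orientations are given as a unit quaternion [w, x, y, z].
In Python, from station import bot gives the robot as it stands. The module is installed in compiled form; this text tells all that it offers.
- The arm moves only by the shell command python3 -m crank 'ROWS' [FORCE]. ROWS is JSON, a list of rows, each an object with "linear": the shift along the tool's x, y, z in m, a list of three; "dr": the turn, a rotation vector about the tool's x, y, z in degrees, a list of three; "hand": the gripper command: -1 is shut, 1 is fully open, values between are in proportion. A call has 1 to 10 rows; each row is the pose to reach, as a shift and turn from the pose commanded when the call began, along the tool's axes at that moment; what a row does not reach only later rows make up. A row lasts 1/12 s, in which the tool goes at most 41.7 mm and 7.16 degrees, less where a joint would pass 70% of its speed; a pose out of reach is approached as far as the arm can. A call with a gripper value outside its range is refused whole. The fingers move at their own pace and stop on an object; FORCE is the grip in N (left out, the last holds). Time passes only in rows, so rows that repeat a pose let the fingers close. It gives the time, the measured TCP pose, the force and the opening at its end, in the units of the state.
- bot.get_obs(): the state, without advancing time (a new reading comes with each control period).
- bot.read_camera(name): name is "scene" or "top" or "wrist"; returns the picture (420x560x3 uint8, blue, green, red); there is no depth.
- bot.camera_params(name): a dict with "K" (3x3 intrinsics, pixels), "k1" (the pictures are not rectified: a ray, as slopes to the right and down, at radius r is drawn at 1 + k1 r^2 times it, then the intrinsics apply), "R" (3x3) and "t" (3): a world point X has camera coordinates R X + t; the wrist camera has in their place "hand_eye" (4x4, takes a point from camera to tool coordinates, whose origin is the TCP and whose axes are the tool frame's). Camera axes: x right, y down, z forward; pixel columns grow to the right and rows downward; lengths in m; the calibration is good to about 2 mm. A picture is of the moment at which its call begins: read the wrist's pose just before it. camera_params takes no time and is no camera call.
- bot.hand_in(): hands the job in, once; it reports no verdict.
Trained networks look in the newest picture that a camera, given by its name, has taken for a name from the list of things; names that differ only in an ending like _2 or _b are one class to them, and where a whole thing is asked for, a point or a joint stands for the part that bears it (a point fixed in the world has none). Each returns a list of dicts, best first, with "score" (0 to 1); they miss things now and then, are a little off and sometimes report something else, mostly with a low value. They report only what shows in the picture. A call takes as long as a camera call.
- bot.search_frame(camera, target): "extent" ([left, top, right, bottom] in pixels, round what is visible of it).
- bot.cut_out(camera, target): "pixels" (420x560 bool, what is visible of it) and "extent" ([left, top, right, bottom] in pixels, round what is visible of it).
- bot.place_of(camera, target): "xy" ([column, row] in pixels: a listed point, or the origin of a listed thing).
The state is a dict: "t": time; "q": joint angles; "joint_vel": joint speeds; "joint_torque": joint torques, N m; "eef_pos": TCP position; "tool_rot": TCP orientation; "contact_force": force on the tool from outside, world axes, zero at the start; "torque": the same for the moment, N m; "gripper_width": opening from 0.0 (shut) to 1.0 (fully open).
Only numpy, scipy, OpenCV 4.12 (cv2) and the standard library are available. Lean on these libraries where they do the work, as an engineer would, in place of code of your own. Each camera call takes 0.05 s, during which the arm holds its last target. There are 200 camera calls.

### The job

Pick up the hammer from the rubber mat and drive the wedge of the green bench vise in with slow, light taps until it stops advancing and holds the aluminium tube tight, without crushing the tube. Touch the wedge and the tube only with the hammer, leave the other things on the bench where they are, and lay the hammer back down flat on the rubber mat.

Things in the scene. Friction and masses are not known exactly. Their poses are not given: they have to be found in the camera images.
- jig: wedge vise fixed to the bench: plywood base 170 x 180 x 20 mm (x -95 to +75, y -130 to +50 mm of the origin), green slanted fence 30 mm high on its -x side, adjustable rubber-lined steel stop on its +x side, green end block at -y. Origin on the bench, z up; own +y points to the wedge's butt, the wedge is driven along own -y (slanting 8.5 deg to own +x)
- wedge: light wooden wedge captive in the vise, 180 long, 38 thick at the butt, 11 at the tip, 36 high; origin at the centre of the butt face, 39 mm above the bench, axes as the vise's. Slides with about 4 N drag plus 15 N per m/s; once tight the resistance climbs steeply. Self-locking: tight after 14 to 25 N at the butt; over about 42 N, or taps faster than 0.06 m/s, crush the tube
- tube: aluminium box tube 40 x 140 x 40 mm lying loose in the vise along its y between wedge and steel stop; origin at the centre of its underside, 20 mm above the bench
- hammer: short two-faced hammer, 0.36 to 0.56 kg, lying flat. Origin on its underside below the grip point of the handle, 48 mm from the head's axis, near the centre of mass; own +x runs along the handle to the head, z up. Wooden handle 24 mm wide (own y), 26 high, centre line 17 mm above the underside, reaching 130 mm behind the origin, its last 30 mm thicker
- head (a point): centre of the hammer's head, 48 mm along own +x from the hammer's origin, 17 mm above its underside. Head along own y, 34 mm high: steel block 32 mm wide with a red plastic round face, 30 mm across, at each end; each face lies 45 mm from the handle's centre line; either may strike
- mat: black rubber mat 300 x 190 mm, 6 mm thick, fixed on the bench; origin at the centre of its underside; the hammer starts on it
- spray_can: blue spray can, upright, 60 mm across, 170 tall; origin at the centre of its underside; leave it alone
- screw_jar: screw jar with orange cap, 70 mm across, 80 tall; origin at the centre of its underside; leave it alone
- wrench: steel wrench 180 mm long lying flat; origin at its middle on the bench; leave it alone
- screwdriver: screwdriver with yellow handle, 200 mm long, lying flat; origin under its middle; leave it alone
- spare_wedge: spare loose dark wooden wedge, 120 x 32 x 30 mm, lying on the bench (not the wedge of the vise); leave it alone
- tape_measure: yellow tape measure, 70 x 35 x 65 mm; origin at the centre of its underside; leave it alone
- offcut: red painted steel offcut, 50 x 120 x 50 mm; origin at the centre of its underside; leave it alone
- butt (a point): centre of the wedge's butt face, the face to strike; outward normal is own +y. At the start it overhangs the base's +y edge by 87 to 100 mm; it goes in 25 to 80 mm before it is tight, as the stop happens to be set, always leaving at least 15 mm overhang

How it is judged:
By the outcome, as a careful person would: the job done as asked, in the order asked, and still so for the second after the job is handed in, with the robot touching nothing.
It also fails if it takes over 51 s, if anything falls off the work surface, if the arm or the gripper's body presses on something with over 40 N, if the wrist force passes 120 N, or if a joint passes its speed limit or range.

## Working session

There is one attempt and no reset: what is moved stays moved. The work goes in short steps, Python scripts to look and compute and a shell command to move; the robot and the scene stay as the last step left them, time stands still between calls to the robot, and variables do not carry over. Pictures are saved under pics/ and viewed, about 8 in all and at most 12, crops included, and the job is handed in when it is done.

```bash
mkdir -p pics
python3 - <<'E'
from station import bot
import cv2,numpy as np
o=bot.get_obs()
for k in o: print(k,np.round(o[k],3))
for c in ["top","scene"]:
    im=bot.read_camera(c); cv2.imwrite(f"pics/{c}0.png",im)
    p=bot.camera_params(c); print(c,{k:np.round(v,4).tolist() for k,v in p.items()})
    for n in ["hammer","head","butt","wedge","jig","tube","mat"]:
        r=bot.place_of(c,n); print(n,[(np.round(d["xy"],1).tolist(),round(d["score"],2)) for d in r[:2]])
print(bot.camera_params("wrist"))
E
```

```text
t 0.0
q [ 1.057  0.478  0.022  1.556 -0.011  1.109 -0.083]
joint_vel [ 0.     0.001  0.001 -0.001 -0.001 -0.003 -0.   ]
joint_torque [ 1.0000e-03 -5.9645e+01  1.6080e+00 -2.8120e+01  1.2000e-02  9.0000e-03
  0.0000e+00]
eef_pos [ 0.266 -0.62   0.23 ]
tool_rot [ 0.142 -0.143  0.693 -0.692]
contact_force [-0.295 -0.803 -1.125]
torque [ 0.034  0.006 -0.06 ]
gripper_width 1.002
top {'K': [[462.9167, 0.0, 284.0589], [0.0, 462.9167, 211.2945], [0.0, 0.0, 1.0]], 'k1': -0.007, 'R': [[-0.0264, -0.9996, 0.0075], [-0.9908, 0.0252, -0.1327], [0.1325, -0.0109, -0.9911]], 't': [-0.0502, 0.5881, 1.1613]}
hammer [([149.3, 238.2], 0.71), ([438.0, 196.7], 0.65)]
head [([145.9, 220.5], 0.74)]
butt [([218.8, 213.2], 0.95)]
wedge [([218.2, 212.9], 0.62)]
jig []
tube [([295.0, 221.3], 0.75), ([237.8, 142.0], 0.23)]
mat [([149.7, 248.8], 0.76)]
scene {'K': [[535.7574, 0.0, 278.4579], [0.0, 535.7574, 200.9674], [0.0, 0.0, 1.0]], 'k1': -0.1943, 'R': [[0.8952, 0.4456, -0.0062], [0.2985, -0.6098, -0.7342], [-0.331, 0.6554, -0.6789]], 't': [-0.5345, -0.1594, 1.5231]}
hammer [([300.8, 138.6], 0.64)]
head [([316.7, 135.9], 0.66)]
butt [([292.2, 174.8], 0.65)]
wedge [([291.3, 170.3], 0.69)]
jig []
tube []
mat [([298.7, 137.0], 0.56), ([295.4, 170.9], 0.29)]
{'K': array([[290.95340199,   0.        , 274.96441559],
       [  0.        , 290.95340199, 216.74436923],
       [  0.        ,   0.        ,   1.        ]]), 'k1': -0.04424940964431755, 'hand_eye': array([[ 2.26031508e-04,  9.48182775e-01,  3.17725313e-01,
        -8.22860830e-02],
       [-2.80881965e-04, -3.17725248e-01,  9.48182782e-01,
        -1.42677492e-01],
       [ 9.99999935e-01, -3.03562495e-04,  1.94511524e-04,
        -6.81344512e-04],
       [ 0.00000000e+00,  0.00000000e+00,  0.00000000e+00,
         1.00000000e+00]])}
```

View pics/top0.png

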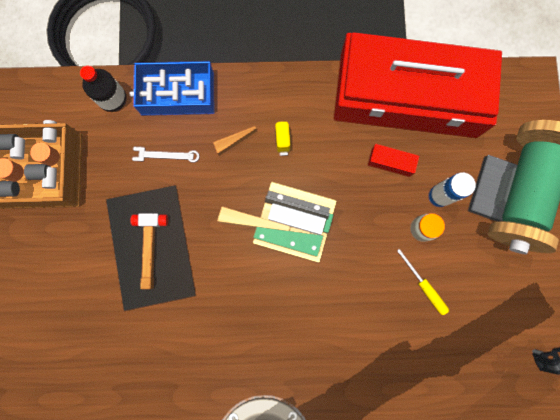

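View pics/scene0.png

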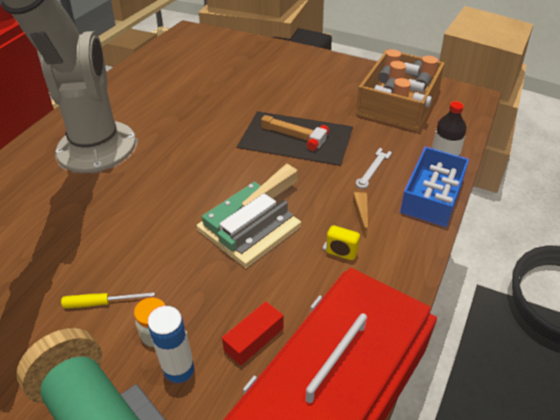

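```bash
cat > h.py <<'E'
from station import bot
import cv2,numpy as np
from scipy.spatial.transform import Rotation as Rn
def rot(q): return Rn.from_quat(q,scalar_first=True)
def cam(c):
    p=bot.camera_params(c)
    if c=="wrist":
        o=bot.get_obs(); T=np.eye(4);T[:3,:3]=rot(o["tool_rot"]).as_matrix();T[:3,3]=o["eef_pos"]
        T=T@np.array(p["hand_eye"]); return np.array(p["K"]),p["k1"],T[:3,:3],T[:3,3]
    R=np.array(p["R"]);return np.array(p["K"]),p["k1"],R.T,-R.T@np.array(p["t"])
def ray(C,px,z):   # pixels -> world points on plane z
    K,k1,R,c=C; px=np.atleast_2d(np.asarray(px,float))
    d=(px-K[:2,2])/[K[0,0],K[1,1]]; u=d.copy()
    for _ in range(8): u=d/(1+k1*(u**2).sum(1,keepdims=True))
    w=np.c_[u,np.ones(len(u))]@R.T
    return c+w*((z-c[2])/w[:,2:])
def rect(C,m,z):   # footprint of mask on plane: centre, sizes, angle of long side (deg)
    m=m.astype(np.uint8); ct=max(cv2.findContours(m,0,cv2.CHAIN_APPROX_NONE)[0],key=cv2.contourArea)[:,0]
    P=ray(C,ct,z)[:,:2]; (c,s,_)=r=cv2.minAreaRect((P*1000).astype(np.float32))
    b=cv2.boxPoints(r); e=max([b[1]-b[0],b[2]-b[1]],key=np.linalg.norm)
    return np.round(c,1),np.round(s,1),round(np.degrees(np.arctan2(e[1],e[0]))%180,1)
E
cat > look.py <<'E'
import sys
from h import *
c=sys.argv[1]; C=cam(c); im=bot.read_camera(c); cv2.imwrite(f"pics/{sys.argv[2]}.png",im)
Z=dict(hammer=.006,head=.023,butt=.039,wedge=.039,tube=.02,mat=0,jig=0); H=dict(hammer=.03,tube=.06,wedge=.057,jig=.02,mat=.006,head=.03)
for a in sys.argv[3:]:
    for n in [a]:
        for d in bot.place_of(c,n)[:1]: print(n,"place",np.round(ray(C,d["xy"],Z[n])[0,:2]*1000,1),round(d["score"],2))
        if n in H:
            for d in bot.cut_out(c,n)[:1]: print(n,"rect",*rect(C,d["pixels"],H[n]),round(d["score"],2))
E
python3 look.py top top1 hammer head butt wedge tube mat jig
```

```text
hammer place [528.3 288.3] 0.97
hammer rect [493.6 286. ] [194.1  93.6] 0.4 0.87
head place [577.3 286.2] 0.63
head rect [493.5 286. ] [194.   93.6] 0.4 0.6
butt place [578.4  96.5] 0.73
wedge place [577.6  92.9] 0.67
wedge rect [564.1  13.4] [176.4  37.9] 79.0 0.94
tube place [565.9 -93.8] 0.9
tube rect [561.6 -97.6] [140.3  44.9] 73.1 0.82
mat place [503.8 297.6] 0.66
mat rect [506.7 289.1] [298.7 193.3] 10.3 0.7
jig place [502.5 290.5] 0.73
jig rect [576.4 -43.4] [286.9 170.2] 72.2 0.82
```

```bash
cat > go.py <<'E'
# go.py x y z yaw : deltas in tool axes; yaw(deg)=direction of tool z axis in the world, tool y down
import sys
from h import *
x,y,z,yaw=map(float,sys.argv[1:5]); o=bot.get_obs(); R=rot(o["tool_rot"]); a=np.radians(yaw)
zt=np.array([np.cos(a),np.sin(a),0]); yt=np.array([0,0,-1.]); Rt=np.c_[np.cross(yt,zt),yt,zt]
M=R.as_matrix(); d=np.array([x,y,z])/1000-o["eef_pos"]
print("t",round(o["t"],2),"pos",np.round(o["eef_pos"]*np.array(1000),1),"zyaw",round(np.degrees(np.arctan2(M[1,2],M[0,2])),2),"q",np.round(o["q"],2),"F",np.round(o["contact_force"],1),"w",round(float(o["gripper_width"]),3))
print("linear",np.round(M.T@d,4),"dr",np.round(np.degrees((R.inv()*Rn.from_matrix(Rt)).as_rotvec()),2), "dist",round(np.linalg.norm(d),3))
E
python3 go.py 542 287 230 90; python3 go.py 542 287 230 -90; python3 -c "
from h import *
print(np.round(rot(bot.get_obs()['tool_rot']).as_matrix(),3))"
```

```text
t 1.5 pos [ 266.5 -620.2  231.3] zyaw -66.75 q [ 1.06  0.48  0.02  1.56 -0.01  1.11 -0.08] F [ 0.2  0.5 -0.9] w 1.002
linear [-0.6113  0.0013 -0.7248] dr [  -0.   -156.75    0.  ] dist 0.948
t 1.5 pos [ 266.5 -620.2  231.3] zyaw -66.75 q [ 1.06  0.48  0.02  1.56 -0.01  1.11 -0.08] F [ 0.2  0.5 -0.9] w 1.002
linear [-0.6113  0.0013 -0.7248] dr [-0.   23.25 -0.  ] dist 0.948
[[-0.919  0.     0.395]
 [-0.395 -0.    -0.919]
 [-0.    -1.     0.   ]]
```

```bash
R='{"linear":[-0.382,0,-0.347],"dr":[0,-80,0],"hand":1}'; python3 -m crank '[{"linear":[-0.382,0,-0.347],"dr":[0,-80,0],"hand":1},{"linear":[-0.382,0,-0.347],"dr":[0,-80,0],"hand":1},{"linear":[-0.382,0,-0.347],"dr":[0,-80,0],"hand":1},{"linear":[-0.382,0,-0.347],"dr":[0,-80,0],"hand":1},{"linear":[-0.382,0,-0.347],"dr":[0,-80,0],"hand":1},{"linear":[-0.382,0,-0.347],"dr":[0,-80,0],"hand":1},{"linear":[-0.382,0,-0.347],"dr":[0,-80,0],"hand":1},{"linear":[-0.382,0,-0.347],"dr":[0,-80,0],"hand":1},{"linear":[-0.382,0,-0.347],"dr":[0,-80,0],"hand":1},{"linear":[-0.382,0,-0.347],"dr":[0,-80,0],"hand":1}]'; python3 go.py 542 287 230 90
```

```text
t: 2.33
eef_pos: [0.4397, -0.2393, 0.2317]
tool_rot: [-0.522, 0.522, -0.476, 0.477]
contact_force: [0.5, 0.4, 0.2]
gripper_width: 1.001
t 2.33 pos [ 439.7 -239.3  231.7] zyaw 5.21 q [ 0.72  0.22 -0.4   1.94  0.1   1.    0.37] F [0.5 0.4 0.2] w 1.001
linear [-0.5148  0.0014  0.1496] dr [ 1.000e-02 -8.479e+01  6.000e-02] dist 0.536
```

```bash
python3 -m crank '[{"linear":[-0.29,0,0.107],"dr":[0,-68,0],"hand":1},{"linear":[-0.29,0,0.107],"dr":[0,-68,0],"hand":1},{"linear":[-0.29,0,0.107],"dr":[0,-68,0],"hand":1},{"linear":[-0.29,0,0.107],"dr":[0,-68,0],"hand":1},{"linear":[-0.29,0,0.107],"dr":[0,-68,0],"hand":1},{"linear":[-0.29,0,0.107],"dr":[0,-68,0],"hand":1},{"linear":[-0.29,0,0.107],"dr":[0,-68,0],"hand":1},{"linear":[-0.29,0,0.107],"dr":[0,-68,0],"hand":1},{"linear":[-0.29,0,0.107],"dr":[0,-68,0],"hand":1},{"linear":[-0.29,0,0.107],"dr":[0,-68,0],"hand":1}]'; python3 look.py wrist w0 butt wedge tube jig; python3 go.py 542 287 200 90
```

```text
t: 3.17
eef_pos: [0.5214, 0.0591, 0.2314]
tool_rot: [0.7, -0.699, 0.102, -0.102]
contact_force: [-0.2, -1.1, 0.8]
gripper_width: 1.001
butt place [583.8  98.3] 0.59
wedge place [583.2  99.1] 0.62
wedge rect [552.9  14.8] [179.4  47.8] 73.4 0.75
tube place [565.9 -97.2] 0.98
tube rect [560.1 -91.3] [148.2  58.1] 71.5 0.87
jig place [584.5 -56.2] 0.88
jig rect [502.7 279.5] [206. 103.] 8.9 0.64
t 3.57 pos [521.3  56.6 231.4] zyaw 72.77 q [ 0.39  0.32 -0.75  1.87  0.25  1.05  0.82] F [-0.   0.2  0.2] w 1.003
linear [-0.0484  0.0313  0.2262] dr [ 1.000e-02 -1.723e+01  1.000e-02] dist 0.233
```

View pics/w0.png

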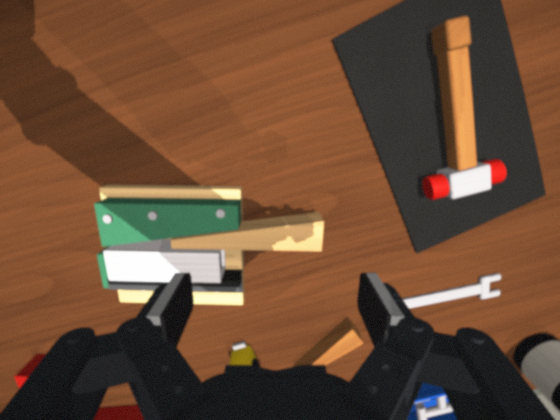

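```bash
python3 -m crank '[{"linear":[-0.048,0.05,0.226],"dr":[0,-17.2,0],"hand":0.3},{"linear":[-0.048,0.05,0.226],"dr":[0,-17.2,0],"hand":0.3},{"linear":[-0.048,0.05,0.226],"dr":[0,-17.2,0],"hand":0.3},{"linear":[-0.048,0.05,0.226],"dr":[0,-17.2,0],"hand":0.3},{"linear":[-0.048,0.05,0.226],"dr":[0,-17.2,0],"hand":0.3},{"linear":[-0.048,0.05,0.226],"dr":[0,-17.2,0],"hand":0.3},{"linear":[-0.048,0.05,0.226],"dr":[0,-17.2,0],"hand":0.3},{"linear":[-0.048,0.05,0.226],"dr":[0,-17.2,0],"hand":0.3}]'; python3 look.py wrist w1 hammer head mat; python3 go.py 542 287 10 90
```

```text
t: 4.23
eef_pos: [0.5411, 0.289, 0.1808]
tool_rot: [0.707, -0.707, -0.001, 0.002]
contact_force: [0.5, -1.1, -0.5]
gripper_width: 0.65
hammer place [596.5  77.9] 0.64
hammer rect [496.3 287.1] [198.3  90.4] 0.2 0.71
head place [575.9 288.8] 0.66
head rect [496.3 287.1] [198.3  90.6] 0.2 0.7
mat place [506.5 290.2] 0.62
mat rect [507.9 290.2] [300.6 191.4] 10.3 0.82
t 4.58 pos [542.5 285.7 181.6] zyaw 89.94 q [-0.02  0.54 -0.78  1.72  0.43  1.06  0.63] F [ 0.6  0.5 -0.2] w 0.649
linear [-0.0006  0.1716  0.0014] dr [ 0.03 -0.06  0.04] dist 0.172
```

View pics/w1.png

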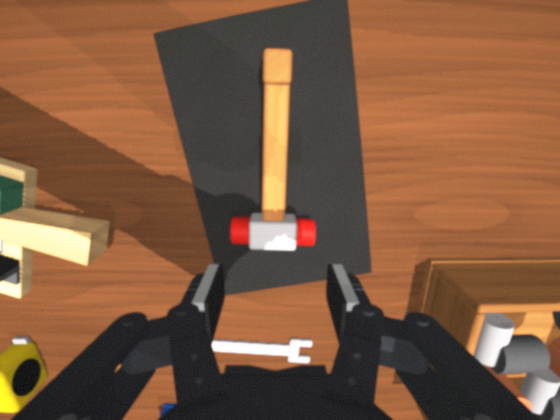

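Run:
```python
from h import *
C=cam("wrist")
print(np.round(ray(C,[[278,60],[276,120],[274,205]],.036)*1000,1),np.round(ray(C,[[232,230],[315,232]],.023)*1000,1))
print(np.round(ray(C,[[104,243]],.039)*1000,1))
```

```text
[[409.8 289.3  36. ]
 [461.4 287.5  36. ]
 [545.  285.4  36. ]] [[577.7 238.6  23. ]
 [580.2 330.9  23. ]]
[[586.7 100.7  39. ]]
```

```bash
python3 -m crank '[{"linear":[0.0015,0.04,0.0005],"dr":[0,1.6,0],"hand":0.3},{"linear":[0.0015,0.08,0.0005],"dr":[0,1.6,0],"hand":0.3},{"linear":[0.0015,0.12,0.0005],"dr":[0,1.6,0],"hand":0.3},{"linear":[0.0015,0.15,0.0005],"dr":[0,1.6,0],"hand":0.3},{"linear":[0.0015,0.165,0.0005],"dr":[0,1.6,0],"hand":0.3},{"linear":[0.0015,0.1715,0.0005],"dr":[0,1.6,0],"hand":0.3},{"linear":[0.0015,0.1715,0.0005],"dr":[0,1.6,0],"hand":0.3}]' 120; python3 go.py 544 286 10 88.4
```

```text
t: 5.17
eef_pos: [0.5433, 0.2873, 0.0093]
tool_rot: [-0.707, 0.707, -0.01, 0.009]
contact_force: [-0.3, -0.6, -0.1]
gripper_width: 0.649
t 5.17 pos [543.3 287.3   9.3] zyaw 88.45 q [-0.12  0.75 -0.64  1.81  0.61  0.79  0.46] F [-0.3 -0.6 -0.1] w 0.649
linear [ 0.0007 -0.0007 -0.0013] dr [ 0.03  0.05 -0.06] dist 0.002
```

```bash
python3 -m crank '[{"linear":[0,0,-0.001],"dr":[0,0,0],"hand":-1},{"linear":[0,0,-0.001],"dr":[0,0,0],"hand":-1},{"linear":[0,0,-0.001],"dr":[0,0,0],"hand":-1},{"linear":[0,0,-0.001],"dr":[0,0,0],"hand":-1},{"linear":[0,0,-0.001],"dr":[0,0,0],"hand":-1},{"linear":[0,0,-0.001],"dr":[0,0,0],"hand":-1},{"linear":[0,0,-0.001],"dr":[0,0,0],"hand":-1},{"linear":[0,0,-0.001],"dr":[0,0,0],"hand":-1}]' 120 && python3 -m crank '[{"linear":[0,-0.01,0],"dr":[0,0,0],"hand":-1},{"linear":[0,-0.02,0],"dr":[0,0,0],"hand":-1},{"linear":[0,-0.04,0],"dr":[0,0,0],"hand":-1},{"linear":[0,-0.06,0],"dr":[0,0,0],"hand":-1},{"linear":[0,-0.06,0],"dr":[0,0,0],"hand":-1}]'; python3 look.py wrist w2 butt head; python3 go.py 544 250 70 72.5
```

```text
t: 5.83
eef_pos: [0.5449, 0.2875, 0.0124]
tool_rot: [0.708, -0.706, 0.008, -0.011]
contact_force: [-0.1, -0.5, 6.5]
gripper_width: 0.256
t: 6.25
eef_pos: [0.5455, 0.2883, 0.0744]
tool_rot: [0.708, -0.706, 0.007, -0.011]
contact_force: [0.2, 0.3, -4.1]
gripper_width: 0.255
butt place [583. 100.] 0.58
head place [631.6 287. ] 0.82
head rect [531.7 289.6] [ 48.6 262.5] 178.5 0.65
t 6.45 pos [542.8 285.7  68.8] zyaw 88.46 q [-0.08  0.67 -0.7   1.79  0.55  0.88  0.51] F [-0.8 -0.5 -5.6] w 0.257
linear [ 0.0022 -0.0011 -0.0357] dr [ 0.08 15.96 -0.06] dist 0.036
```

View pics/w2.png

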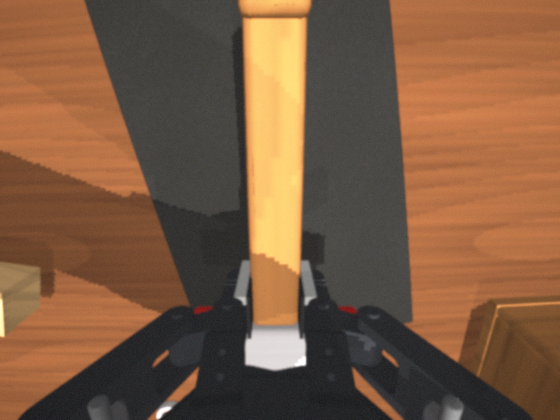

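```bash
python3 go.py 576 190 40 72.5
```

```text
t 6.45 pos [542.8 285.7  68.8] zyaw 88.46 q [-0.08  0.67 -0.7   1.79  0.55  0.88  0.51] F [-0.8 -0.5 -5.6] w 0.257
linear [ 0.0358  0.0289 -0.0948] dr [ 0.08 15.96 -0.06] dist 0.105
```

```bash
python3 -m crank '[{"linear":[0.009,0,-0.024],"dr":[0,4,0],"hand":-1},{"linear":[0.018,0.005,-0.048],"dr":[0,8,0],"hand":-1},{"linear":[0.027,0.015,-0.072],"dr":[0,12,0],"hand":-1},{"linear":[0.036,0.025,-0.095],"dr":[0,16,0],"hand":-1},{"linear":[0.036,0.035,-0.095],"dr":[0,16,0],"hand":-1},{"linear":[0.036,0.041,-0.095],"dr":[0,16,0],"hand":-1},{"linear":[0.036,0.041,-0.095],"dr":[0,16,0],"hand":-1},{"linear":[0.036,0.041,-0.095],"dr":[0,16,0],"hand":-1}]'; python3 look.py wrist w3 butt jig;python3 look.py scene s3 butt head; python3 go.py 564 152 28 72.5; python3 -c "
import cv2
a=cv2.imread('pics/w3.png')[:,:360];b=cv2.resize(cv2.imread('pics/s3.png')[90:260,190:370],None,fx=2.45,fy=2.45)[:420]
b=cv2.copyMakeBorder(b,0,420-b.shape[0],0,0,0);cv2.imwrite('pics/c3.png',cv2.hconcat([a,b])[:, :800])"
```

```text
t: 7.12
eef_pos: [0.5757, 0.1921, 0.0281]
tool_rot: [0.699, -0.699, 0.108, -0.106]
contact_force: [0.3, 0.2, -4.6]
gripper_width: 0.254
butt place [582.1  99.5] 0.78
jig rect [597.   36.3] [ 89.8 129.6] 143.4 0.64
butt place [581.9  98.4] 0.73
head place [604.  194.4] 0.64
head rect [603.9 194.4] [ 64.3 115.6] 97.7 0.86
t 7.52 pos [577.  191.   29.1] zyaw 72.49 q [ 0.02  0.7  -0.6   1.83  0.54  0.78  0.4 ] F [ 0.6  0.9 -4.2] w 0.252
linear [-0.0007  0.0011 -0.0411] dr [-0.02 -0.01  0.03] dist 0.041
```

View pics/c3.png

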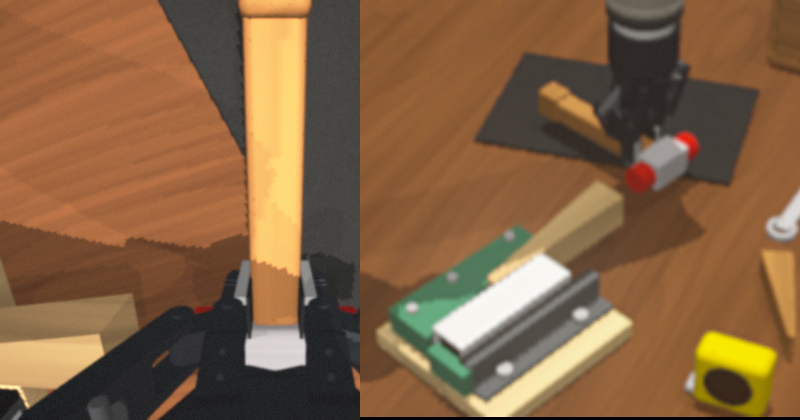

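```bash
cat > chk.py <<'E'
# print force along the strike axis (+ = resisting); exit 1 above limit
import sys
from h import *
o=bot.get_obs(); M=rot(o["tool_rot"]).as_matrix(); f=M.T@np.array(o["contact_force"]); p=M.T@np.array(o["eef_pos"])*1000
print("t %.2f push %.1f side %.1f zpos %.1f xpos %.1f"%(o["t"],f[2],f[0],p[2],p[0])); sys.exit(f[2]>float(sys.argv[1]))
E
python3 chk.py 9 && python3 -m crank '[{"linear":[0,0,-0.003],"dr":[0,0,0],"hand":-1},{"linear":[0,0,-0.007],"dr":[0,0,0],"hand":-1},{"linear":[0,0,-0.011],"dr":[0,0,0],"hand":-1},{"linear":[0,0,-0.015],"dr":[0,0,0],"hand":-1},{"linear":[0,0,-0.019],"dr":[0,0,0],"hand":-1},{"linear":[0,0,-0.023],"dr":[0,0,0],"hand":-1},{"linear":[0,0,-0.026],"dr":[0,0,0],"hand":-1},{"linear":[0,0,-0.029],"dr":[0,0,0],"hand":-1},{"linear":[0,0,-0.031],"dr":[0,0,0],"hand":-1},{"linear":[0,0,-0.033],"dr":[0,0,0],"hand":-1}]' >/dev/null; python3 chk.py 9 
S='true'; for i in 1 2 3; do :; done
python3 -m crank '[{"linear":[0,0,-0.002],"dr":[0,0,0],"hand":-1}]' >/dev/null; python3 chk.py 9 && python3 -m crank '[{"linear":[0,0,-0.002],"dr":[0,0,0],"hand":-1}]' >/dev/null; python3 chk.py 9 && python3 -m crank '[{"linear":[0,0,-0.002],"dr":[0,0,0],"hand":-1}]' >/dev/null; python3 chk.py 9  && python3 -m crank '[{"linear":[0,0,-0.002],"dr":[0,0,0],"hand":-1}]' >/dev/null; python3 chk.py 9
```

```text
t 7.52 push 1.0 side 0.3 zpos 355.7 xpos 492.8
t 7.52 push 1.0 side 0.3 zpos 355.7 xpos 492.8
t 7.60 push -0.4 side -0.4 zpos 354.0 xpos 492.8
t 7.60 push -0.4 side -0.4 zpos 354.0 xpos 492.8
t 7.60 push -0.4 side -0.4 zpos 354.0 xpos 492.8
t 7.60 push -0.4 side -0.4 zpos 354.0 xpos 492.8False
False
False
False
False
False
```

```bash
sed -i 's/sys.exit(f/sys.exit(int(f/; s/argv\[1\]))$/argv[1])))/' chk.py
python3 -m crank '[{"linear":[0,0,-0.003],"dr":[0,0,0],"hand":-1},{"linear":[0,0,-0.006],"dr":[0,0,0],"hand":-1},{"linear":[0,0,-0.01],"dr":[0,0,0],"hand":-1},{"linear":[0,0,-0.014],"dr":[0,0,0],"hand":-1},{"linear":[0,0,-0.018],"dr":[0,0,0],"hand":-1},{"linear":[0,0,-0.022],"dr":[0,0,0],"hand":-1},{"linear":[0,0,-0.025],"dr":[0,0,0],"hand":-1},{"linear":[0,0,-0.028],"dr":[0,0,0],"hand":-1},{"linear":[0,0,-0.03],"dr":[0,0,0],"hand":-1},{"linear":[0,0,-0.032],"dr":[0,0,0],"hand":-1}]' >/dev/null; python3 chk.py 9 || exit
python3 -m crank '[{"linear":[0,0,-0.002],"dr":[0,0,0],"hand":-1}]' >/dev/null; python3 chk.py 9 || exit
python3 -m crank '[{"linear":[0,0,-0.002],"dr":[0,0,0],"hand":-1}]' >/dev/null; python3 chk.py 9 || exit
python3 -m crank '[{"linear":[0,0,-0.002],"dr":[0,0,0],"hand":-1}]' >/dev/null; python3 chk.py 9 || exit
python3 -m crank '[{"linear":[0,0,-0.002],"dr":[0,0,0],"hand":-1}]' >/dev/null; python3 chk.py 9 || exit
python3 -m crank '[{"linear":[0.0003,0,-0.002],"dr":[0,0,0],"hand":-1}]' >/dev/null; python3 chk.py 9 || exit
python3 -m crank '[{"linear":[0.0003,0,-0.002],"dr":[0,0,0],"hand":-1}]' >/dev/null; python3 chk.py 9 || exit
python3 -m crank '[{"linear":[0.0003,0,-0.002],"dr":[0,0,0],"hand":-1}]' >/dev/null; python3 chk.py 9
```

```text
t 8.43 push 0.1 side -0.1 zpos 321.4 xpos 492.7
t 8.52 push 0.1 side 0.1 zpos 319.5 xpos 492.7
t 8.60 push 1.0 side 0.2 zpos 317.5 xpos 492.7
t 8.68 push -1.4 side -0.0 zpos 315.5 xpos 492.7
t 8.77 push 4.7 side -0.2 zpos 314.3 xpos 492.8
t 8.85 push 5.0 side -0.6 zpos 312.7 xpos 493.2
t 8.93 push 3.8 side 0.3 zpos 310.5 xpos 493.5
t 9.02 push 4.0 side -0.3 zpos 308.2 xpos 493.8
```

```bash
python3 -m crank '[{"linear":[0.0003,0,-0.002],"dr":[0,0,0],"hand":-1},{"linear":[0.0006,0,-0.004],"dr":[0,0,0],"hand":-1},{"linear":[0.0009,0,-0.006],"dr":[0,0,0],"hand":-1},{"linear":[0.0012,0,-0.008],"dr":[0,0,0],"hand":-1},{"linear":[0.0015,0,-0.01],"dr":[0,0,0],"hand":-1}]' >/dev/null; python3 chk.py 9 || exit
python3 -m crank '[{"linear":[0.0003,0,-0.002],"dr":[0,0,0],"hand":-1}]' >/dev/null; python3 chk.py 9 || exit
python3 -m crank '[{"linear":[0.0003,0,-0.002],"dr":[0,0,0],"hand":-1}]' >/dev/null; python3 chk.py 9 || exit
python3 -m crank '[{"linear":[0.0003,0,-0.002],"dr":[0,0,0],"hand":-1}]' >/dev/null; python3 chk.py 9 || exit
python3 -m crank '[{"linear":[0.0003,0,-0.002],"dr":[0,0,0],"hand":-1}]' >/dev/null; python3 chk.py 9 || exit
python3 -m crank '[{"linear":[0.0003,0,-0.002],"dr":[0,0,0],"hand":-1}]' >/dev/null; python3 chk.py 9 || exit
python3 -m crank '[{"linear":[0.0003,0,-0.002],"dr":[0,0,0],"hand":-1}]' >/dev/null; python3 chk.py 9 || exit
python3 -m crank '[{"linear":[0.0003,0,-0.002],"dr":[0,0,0],"hand":-1}]' >/dev/null; python3 chk.py 9 || exit
python3 -m crank '[{"linear":[0.0003,0,-0.002],"dr":[0,0,0],"hand":-1}]' >/dev/null; python3 chk.py 9 || exit
python3 -m crank '[{"linear":[0.0003,0,-0.002],"dr":[0,0,0],"hand":-1}]' >/dev/null; python3 chk.py 9 || exit
python3 -m crank '[{"linear":[0.0003,0,-0.002],"dr":[0,0,0],"hand":-1}]' >/dev/null; python3 chk.py 9 || exit
python3 -m crank '[{"linear":[0.0003,0,-0.002],"dr":[0,0,0],"hand":-1}]' >/dev/null; python3 chk.py 9 || exit
python3 -m crank '[{"linear":[0.0003,0,-0.002],"dr":[0,0,0],"hand":-1}]' >/dev/null; python3 chk.py 9 || exit
python3 -m crank '[{"linear":[0.0003,0,-0.002],"dr":[0,0,0],"hand":-1}]' >/dev/null; python3 chk.py 9 || exit
python3 -m crank '[{"linear":[0.0003,0,-0.002],"dr":[0,0,0],"hand":-1}]' >/dev/null; python3 chk.py 9 || exit
python3 -m crank '[{"linear":[0.0003,0,-0.002],"dr":[0,0,0],"hand":-1}]' >/dev/null; python3 chk.py 9 || exit
python3 -m crank '[{"linear":[0.0003,0,-0.002],"dr":[0,0,0],"hand":-1}]' >/dev/null; python3 chk.py 9
```

```text
t 9.43 push 4.1 side 0.7 zpos 297.5 xpos 495.2
t 9.52 push 4.6 side -0.1 zpos 295.5 xpos 495.4
t 9.60 push 4.2 side -0.7 zpos 293.4 xpos 495.7
t 9.68 push 3.8 side 0.6 zpos 291.4 xpos 496.0
t 9.77 push 5.0 side -0.6 zpos 289.5 xpos 496.3
t 9.85 push 5.4 side -1.7 zpos 287.8 xpos 496.6
t 9.93 push 5.1 side -0.5 zpos 285.8 xpos 496.9
t 10.02 push 5.3 side -0.4 zpos 283.8 xpos 497.2
t 10.10 push 5.4 side -0.2 zpos 281.8 xpos 497.5
t 10.18 push 5.3 side -0.5 zpos 279.8 xpos 497.8
t 10.27 push 4.5 side -0.7 zpos 277.8 xpos 498.1
t 10.35 push 8.3 side -1.4 zpos 276.3 xpos 498.3
t 10.43 push 11.0 side -1.8 zpos 275.2 xpos 498.6
```

```bash
python3 -m crank '[{"linear":[0.0001,0,-0.0005],"dr":[0,0,0],"hand":-1}]' >/dev/null; python3 chk.py 24 || exit
python3 -m crank '[{"linear":[0.0001,0,-0.0005],"dr":[0,0,0],"hand":-1}]' >/dev/null; python3 chk.py 24 || exit
python3 -m crank '[{"linear":[0.0001,0,-0.0005],"dr":[0,0,0],"hand":-1}]' >/dev/null; python3 chk.py 24 || exit
python3 -m crank '[{"linear":[0.0001,0,-0.0005],"dr":[0,0,0],"hand":-1}]' >/dev/null; python3 chk.py 24 || exit
python3 -m crank '[{"linear":[0.0001,0,-0.0005],"dr":[0,0,0],"hand":-1}]' >/dev/null; python3 chk.py 24 || exit
python3 -m crank '[{"linear":[0.0001,0,-0.0005],"dr":[0,0,0],"hand":-1}]' >/dev/null; python3 chk.py 24
```

```text
t 10.52 push 11.4 side -1.6 zpos 274.9 xpos 498.7
t 10.60 push 11.5 side -1.5 zpos 274.7 xpos 498.8
t 10.68 push 11.4 side -2.2 zpos 274.5 xpos 498.9
t 10.77 push 12.5 side -1.6 zpos 274.2 xpos 499.0
t 10.85 push 12.9 side -1.4 zpos 273.9 xpos 499.0
t 10.93 push 13.5 side -2.4 zpos 273.6 xpos 499.1
```

```bash
python3 -m crank '[{"linear":[0.0001,0,-0.001],"dr":[0,0,0],"hand":-1}]' >/dev/null; python3 chk.py 26 || exit
python3 -m crank '[{"linear":[0.0001,0,-0.001],"dr":[0,0,0],"hand":-1}]' >/dev/null; python3 chk.py 26 || exit
python3 -m crank '[{"linear":[0.0001,0,-0.001],"dr":[0,0,0],"hand":-1}]' >/dev/null; python3 chk.py 26 || exit
python3 -m crank '[{"linear":[0.0001,0,-0.001],"dr":[0,0,0],"hand":-1}]' >/dev/null; python3 chk.py 26 || exit
python3 -m crank '[{"linear":[0.0001,0,-0.001],"dr":[0,0,0],"hand":-1}]' >/dev/null; python3 chk.py 26 || exit
python3 -m crank '[{"linear":[0.0001,0,-0.001],"dr":[0,0,0],"hand":-1}]' >/dev/null; python3 chk.py 26
```

```text
t 11.02 push 15.8 side -2.4 zpos 272.9 xpos 499.2
t 11.10 push 16.9 side -3.1 zpos 272.4 xpos 499.4
t 11.18 push 17.8 side -2.7 zpos 271.8 xpos 499.5
t 11.27 push 19.4 side -2.4 zpos 271.2 xpos 499.6
t 11.35 push 20.2 side -1.5 zpos 270.5 xpos 499.8
t 11.43 push 22.0 side -2.0 zpos 270.0 xpos 499.9
```

```bash
python3 -m crank '[{"linear":[0.0001,0,-0.001],"dr":[0,0,0],"hand":-1}]' >/dev/null; python3 chk.py 29 || exit
python3 -m crank '[{"linear":[0.0001,0,-0.001],"dr":[0,0,0],"hand":-1}]' >/dev/null; python3 chk.py 29 || exit
python3 -m crank '[{"linear":[0.0001,0,-0.001],"dr":[0,0,0],"hand":-1}]' >/dev/null; python3 chk.py 29 || exit
python3 -m crank '[{"linear":[0.0001,0,-0.001],"dr":[0,0,0],"hand":-1}]' >/dev/null; python3 chk.py 29 || exit
python3 -m crank '[{"linear":[0.0001,0,-0.001],"dr":[0,0,0],"hand":-1}]' >/dev/null; python3 chk.py 29 || exit
python3 -m crank '[{"linear":[0,0,-0.0005],"dr":[0,0,0],"hand":-1},{"linear":[0,0,-0.0005],"dr":[0,0,0],"hand":-1},{"linear":[0,0,-0.0005],"dr":[0,0,0],"hand":-1}]' >/dev/null; python3 chk.py 29
```

```text
t 11.52 push 23.5 side -2.6 zpos 269.4 xpos 500.1
t 11.60 push 24.6 side -2.3 zpos 268.8 xpos 500.2
t 11.68 push 25.7 side -4.2 zpos 268.2 xpos 500.4
t 11.77 push 27.2 side -3.0 zpos 267.6 xpos 500.5
t 11.85 push 27.5 side -3.3 zpos 267.0 xpos 500.6
t 12.10 push 27.2 side -2.6 zpos 266.7 xpos 500.7
```

```bash
python3 look.py scene s4 head butt; python3 look.py wrist w4 ; python3 -c "
import cv2
a=cv2.imread('pics/w4.png')[:,:360];b=cv2.resize(cv2.imread('pics/s4.png')[90:260,190:370],None,fx=2.45,fy=2.45)[:420]
b=cv2.copyMakeBorder(b,0,420-b.shape[0],0,0,0);cv2.imwrite('pics/c4.png',cv2.hconcat([a,b])[:, :800])"
```

```text
head place [578.  106.2] 0.69
head rect [575.3 120. ] [96.5 67.2] 86.8 0.63
butt place [576.3  64. ] 0.9
```

View pics/c4.png

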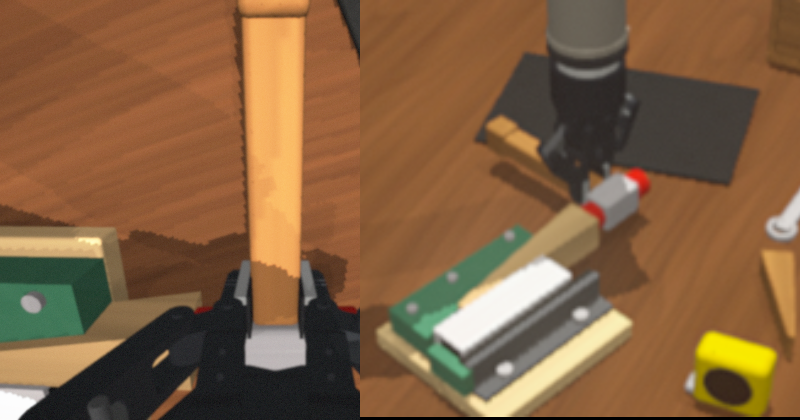

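```bash
python3 -m crank '[{"linear":[0,0,0.003],"dr":[0,0,0],"hand":-1},{"linear":[0,0,0.007],"dr":[0,0,0],"hand":-1},{"linear":[0,0,0.011],"dr":[0,0,0],"hand":-1},{"linear":[0,0,0.015],"dr":[0,0,0],"hand":-1},{"linear":[0,0,0.015],"dr":[0,0,0],"hand":-1}]' >/dev/null; python3 chk.py 26 || exit
python3 -m crank '[{"linear":[0,0,-0.002],"dr":[0,0,0],"hand":-1},{"linear":[0,0,-0.004],"dr":[0,0,0],"hand":-1}]' >/dev/null; python3 chk.py 26 || exit
python3 -m crank '[{"linear":[0,0,-0.002],"dr":[0,0,0],"hand":-1}]' >/dev/null; python3 chk.py 26 || exit
python3 -m crank '[{"linear":[0,0,-0.002],"dr":[0,0,0],"hand":-1}]' >/dev/null; python3 chk.py 26 || exit
python3 -m crank '[{"linear":[0,0,-0.002],"dr":[0,0,0],"hand":-1}]' >/dev/null; python3 chk.py 26 || exit
python3 -m crank '[{"linear":[0,0,-0.002],"dr":[0,0,0],"hand":-1}]' >/dev/null; python3 chk.py 26 || exit
python3 -m crank '[{"linear":[0,0,-0.001],"dr":[0,0,0],"hand":-1}]' >/dev/null; python3 chk.py 26 || exit
python3 -m crank '[{"linear":[0,0,-0.001],"dr":[0,0,0],"hand":-1}]' >/dev/null; python3 chk.py 26 || exit
python3 -m crank '[{"linear":[0,0,-0.001],"dr":[0,0,0],"hand":-1}]' >/dev/null; python3 chk.py 26 || exit
python3 -m crank '[{"linear":[0,0,-0.001],"dr":[0,0,0],"hand":-1}]' >/dev/null; python3 chk.py 26 || exit
python3 -m crank '[{"linear":[0,0,-0.001],"dr":[0,0,0],"hand":-1}]' >/dev/null; python3 chk.py 26
```

```text
t 12.77 push 0.1 side 0.1 zpos 273.3 xpos 500.2
t 12.93 push 9.1 side -1.0 zpos 271.0 xpos 500.4
t 13.02 push 13.0 side -0.7 zpos 270.4 xpos 500.7
t 13.10 push 18.2 side -0.3 zpos 269.7 xpos 501.0
t 13.18 push 21.2 side 0.1 zpos 269.0 xpos 501.3
t 13.27 push 25.4 side 0.0 zpos 268.3 xpos 501.6
t 13.35 push 24.6 side 0.5 zpos 267.9 xpos 501.8
t 13.43 push 27.0 side 1.0 zpos 267.5 xpos 501.9
```

```bash
python3 -m crank '[{"linear":[0,0,0.004],"dr":[0,0,0],"hand":-1},{"linear":[0,0,0.01],"dr":[0,0,0],"hand":-1},{"linear":[0,0,0.02],"dr":[0,0,0],"hand":-1},{"linear":[0,0,0.035],"dr":[0,0,0],"hand":-1},{"linear":[0,-0.02,0.05],"dr":[0,0,0],"hand":-1},{"linear":[0,-0.04,0.05],"dr":[0,0,0],"hand":-1},{"linear":[0,-0.04,0.05],"dr":[0,0,0],"hand":-1}]' >/dev/null; python3 chk.py 26; python3 go.py 544 286 40 88.4
```

```text
t 14.02 push -0.1 side 0.7 zpos 313.1 xpos 502.7
t 14.02 pos [573.1 147.7  72.3] zyaw 72.54 q [ 0.12  0.62 -0.64  1.85  0.49  0.82  0.5 ] F [ 0.7 -0.3 -4.8] w 0.25
linear [-0.0694  0.0325  0.1231] dr [ -0.18 -15.86   0.31] dist 0.145
```

```bash
python3 -m crank '[{"linear":[-0.012,0,0.02],"dr":[0,-2.6,0],"hand":-1},{"linear":[-0.023,0,0.041],"dr":[0,-5.3,0],"hand":-1},{"linear":[-0.035,0,0.062],"dr":[0,-8,0],"hand":-1},{"linear":[-0.046,0,0.082],"dr":[0,-10.6,0],"hand":-1},{"linear":[-0.058,0,0.103],"dr":[0,-13.2,0],"hand":-1},{"linear":[-0.069,0.01,0.123],"dr":[0,-15.9,0],"hand":-1},{"linear":[-0.069,0.03,0.123],"dr":[0,-15.9,0],"hand":-1},{"linear":[-0.069,0.045,0.123],"dr":[0,-15.9,0],"hand":-1},{"linear":[-0.069,0.045,0.123],"dr":[0,-15.9,0],"hand":-1}]' >/dev/null; python3 look.py scene s5; python3 go.py 544 286 12 88.4
```

```text
t 14.82 pos [540.6 280.1  21. ] zyaw 88.27 q [-0.11  0.73 -0.65  1.82  0.6   0.8   0.47] F [-0.4 -0.6 -4.4] w 0.252
linear [0.0033 0.0089 0.0061] dr [ 0.27 -0.13 -0.23] dist 0.011
```

```bash
Q='from h import *
o=bot.get_obs();print(o["t"],np.round(o["eef_pos"],4),np.round(o["contact_force"],1));import sys;sys.exit(int(o["contact_force"][2]>1))'
python3 -m crank '[{"linear":[0.001,0.0025,0.001],"dr":[0,0,0],"hand":-1},{"linear":[0.003,0.005,0.003],"dr":[0,0,0],"hand":-1},{"linear":[0.003,0.006,0.005],"dr":[0,0,0],"hand":-1}]' >/dev/null; python3 -c "$Q" || exit
python3 -m crank '[{"linear":[0,0.001,0],"dr":[0,0,0],"hand":-1}]' >/dev/null; python3 -c "$Q" || exit
python3 -m crank '[{"linear":[0,0.001,0],"dr":[0,0,0],"hand":-1}]' >/dev/null; python3 -c "$Q" || exit
python3 -m crank '[{"linear":[0,0.001,0],"dr":[0,0,0],"hand":-1}]' >/dev/null; python3 -c "$Q" || exit
python3 -m crank '[{"linear":[0,0.001,0],"dr":[0,0,0],"hand":-1}]' >/dev/null; python3 -c "$Q" || exit
python3 -m crank '[{"linear":[0,0.001,0],"dr":[0,0,0],"hand":-1}]' >/dev/null; python3 -c "$Q"
```

```text
15.0667 [0.5463 0.2875 0.0183] [ 0.2 -0.5 -4.7]
15.15 [0.5456 0.2885 0.0174] [ 0.2 -0.2 -4.6]
15.2333 [0.5453 0.2882 0.0163] [-0.3  1.  -4.9]
15.3167 [0.5451 0.288  0.0151] [ 0.5 -0.6 -4.8]
15.4 [0.545  0.2879 0.0139] [ 0.9  0.1 -5.2]
15.4833 [0.545  0.2879 0.0128] [ 0.1  0.7 -4.8]
```

```bash
Q='from h import *
o=bot.get_obs();print(o["t"],np.round(o["eef_pos"],4),np.round(o["contact_force"],1));import sys;sys.exit(int(o["contact_force"][2]>-0.5))'
python3 -m crank '[{"linear":[0,0.001,0],"dr":[0,0,0],"hand":-1}]' >/dev/null; python3 -c "$Q" || exit
python3 -m crank '[{"linear":[0,0.001,0],"dr":[0,0,0],"hand":-1}]' >/dev/null; python3 -c "$Q" || exit
python3 -m crank '[{"linear":[0,0.001,0],"dr":[0,0,0],"hand":-1}]' >/dev/null; python3 -c "$Q" || exit
python3 -m crank '[{"linear":[0,0.001,0],"dr":[0,0,0],"hand":-1}]' >/dev/null; python3 -c "$Q" || exit
python3 -m crank '[{"linear":[0,0.001,0],"dr":[0,0,0],"hand":-1}]' >/dev/null; python3 -c "$Q"
```

```text
15.5667 [0.5448 0.2879 0.0123] [-4.1 -4.1 11.4]
```

```bash
python3 -m crank '[{"linear":[0,-0.0005,0],"dr":[0,0,0],"hand":-1},{"linear":[0,-0.0005,0],"dr":[0,0,0],"hand":-0.2},{"linear":[0,-0.0005,0],"dr":[0,0,0],"hand":0.2},{"linear":[0,-0.0005,0],"dr":[0,0,0],"hand":0.2},{"linear":[0,-0.0005,0],"dr":[0,0,0],"hand":0.2},{"linear":[0,-0.0005,0],"dr":[0,0,0],"hand":0.2}]' 40; python3 -m crank '[{"linear":[0,-0.01,0],"dr":[0,0,0],"hand":0.2},{"linear":[0,-0.03,0],"dr":[0,0,0],"hand":0.2},{"linear":[0,-0.07,0],"dr":[0,0,0],"hand":0.2},{"linear":[0,-0.11,0],"dr":[0,0,0],"hand":0.2},{"linear":[0,-0.15,0],"dr":[0,0,0],"hand":0.2},{"linear":[0,-0.18,0],"dr":[0,0,0],"hand":0.2},{"linear":[0,-0.18,0],"dr":[0,0,0],"hand":0.2},{"linear":[0,-0.18,0],"dr":[0,0,0],"hand":0.2}]'; python3 look.py wrist w6 hammer mat; python3 look.py scene s6 butt; python3 -c "
import cv2
a=cv2.imread('pics/w6.png')[:,:400];b=cv2.resize(cv2.imread('pics/s6.png')[90:260,190:360],None,fx=2.35,fy=2.35)[:420]
b=cv2.copyMakeBorder(b,0,420-b.shape[0],0,0,0);cv2.imwrite('pics/c6.png',cv2.hconcat([a,b])[:, :800])"
```

```text
t: 16.07
eef_pos: [0.5451, 0.2882, 0.0125]
tool_rot: [0.707, -0.707, 0.01, -0.01]
contact_force: [-0.3, -0.2, 0.9]
gripper_width: 0.597
t: 16.73
eef_pos: [0.5459, 0.2888, 0.1953]
tool_rot: [0.708, -0.706, 0.008, -0.012]
contact_force: [1.1, -0.0, -0.5]
gripper_width: 0.603
hammer place [530.1 291.2] 0.85
hammer rect [496.5 290.8] [ 91.7 198. ] 178.3 0.58
mat place [505.3 290.4] 0.74
mat rect [507.8 290.5] [300.9 191.1] 10.4 0.75
butt place [575.6  58.5] 0.68
```

View pics/c6.png

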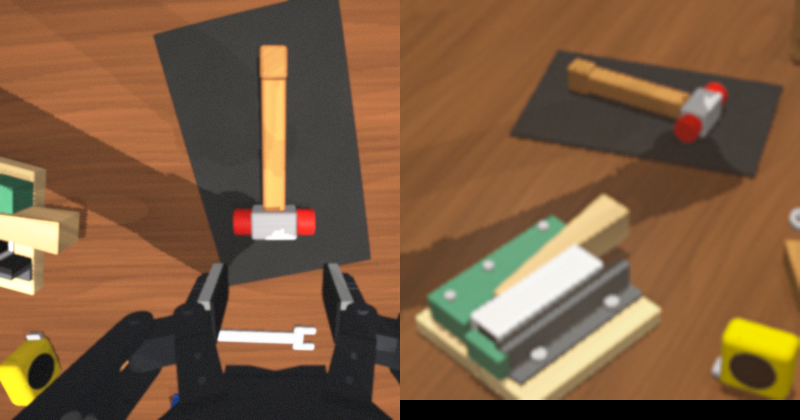

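```bash
python3 -c "
from station import bot
print(bot.hand_in(), bot.get_obs()['t'])"
```

```text
the job is handed in; nothing more can be done
the job is handed in; nothing more can be done
```

I drove the wedge in about 41 mm with the hammer and it is tight. The hammer is back flat on the rubber mat, and I handed the job in at about 17 s of the 51 s allowed.

- **Driving:** I did it with one slow push and one second light tap, not a long series of taps. The commanded speed at the wedge stayed at or below about 25 mm/s. Drag was 4–5 N, resistance began after about 38 mm, and the highest force I measured was 27.5 N. That is above the 14–25 N needed to tighten and well below the 42 N that crushes the tube.
- **Stopped advancing:** The second tap reached 27 N at the same depth as the first, to within 1 mm.
- **Laying down:** The hammer touched the mat with about 11 N. After release it lay flat, fully inside the mat.
- **Final pictures:** They show the tube held between wedge and stop. The tape measure looked unmoved, and so did the parts of the wrench and spare wedge in view. I did not re-check the spray can, screw jar, screwdriver or offcut, but the arm did not work near them after its first pass overhead.
- **Where checks disagreed:** The networks' positions for the butt differed by up to about 5 mm between views. Contact came within 1 mm of the position I used. In one wrist picture the network reported the hammer in the wrong place, and I discarded that reading.

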